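# Find the glaze jar with the loose lid

### The arm

A 6-joint arm with a two-finger parallel gripper is mounted at the origin on the work surface. World frame = base frame: x ahead of the robot, y to its left, z up, the work surface at z = 0. Lengths are in m, angles in rad, forces in N, time in s.
With the tool pointing down it reaches from about 0.25 to 0.775 m from the base axis. Payload 4 kg.
Tool frame: the origin (TCP) lies at the centre of the arm's flange, where the gripper is bolted on; the fingertips stand 199 mm ahead of it and the grasp point (between the pads) lies 180 mm ahead of it; z points along the fingers, y is the line along which they close (so a half turn about z gives the same grasp; the last joint's range is limited). The gripper opens to 94 mm and grips with 3 to 60 N. Pads are 16 mm wide; open, the fingers measure 119 mm over their backs; the gripper's body (75 mm by 177 mm) begins 78 mm behind the grasp point.
Start: joints at [1.133, 0.087, 1.371, -0, 1.684, -0.103], TCP at [0.181, 0.519, 0.405] pointing down, gripper open.
Joint ranges: [-3.1, 3.1], [-0.76, 2.03], [0.27, 2.55], [-1.08, 4.22], [0.17, 2.65], [-2.57, 2.57]. Speed limits (rad/s): [2.79, 2.79, 3.14, 3.14, 3.14, 3.14].

### API

Orientations are given as [roll, pitch, yaw] about the fixed x, y, z axes, in that order (R = Rz(yaw) Ry(pitch) Rx(roll)).
In Python, from bench import robot, eyes, models gives the robot as it stands.
- The arm moves only by the tool step_arm, never from a script. Its argument "commands" is a list that holds one entry, the list of rows, each a list of 7 numbers: the shift along the tool's x, y, z in mm, then the turn, a rotation vector about the tool's x, y, z in rad, then the finger opening in mm, from 0 to 94. In form: [[[tx, ty, tz, wx, wy, wz, gripper], ...]]. A call has 1 to 20 rows; each row shifts and turns the commanded pose from where the row before left it, along the tool's axes as they then stand; what a row does not reach is not made up. A row lasts 1/8 s, in which the tool goes at most 62.5 mm and 10.7 degrees, less where a joint would pass 70% of its speed; a pose out of reach is approached as far as the arm can. A call is refused whole if a number of a shift passes 62.5 or a number of a turn 0.188, either way. A call with a gripper value outside its range is refused whole. The fingers move at their own pace and stop on an object; the grip force is fixed at half the most. Time passes only in rows, so rows that do not move let the fingers close. It gives the time, the measured TCP pose, the force, the opening and the grip force at its end, in the units of the state.
- robot.get_obs(): the state, without advancing time (a new reading comes with each control period).
- eyes.snapshot(name): name is "side" or "top"; returns a dict with "color" (480x640x3 uint8, red, green, blue), "camera_matrix" (3x3 intrinsics, pixels), "eye" and "rotation" of the camera in the world. Camera axes: x right, y up, looking along -z (the intrinsics and any distortion apply to the point x, -y, -z); pixel columns grow to the right and rows downward; lengths in m; the calibration is good to about 2 mm. A picture is of the moment at which its call begins. There is no depth.
- robot.close_job(): hands the job in; it is judged then, once.
Trained networks look in a picture, given as the dict that the camera call returned (one of the last four; its "shot" number tells which), for a name from the list of things; names that differ only in an ending like _2 or _b are one class to them, and where a whole thing is asked for, a point or a joint stands for the part that bears it (a point fixed in the world has none). Each returns a list of dicts, best first, with "confidence" (0 to 1); they miss things now and then, are a little off and sometimes report something else, mostly with a low value. They report only what shows in the picture. A call takes as long as a camera call. They do not tell look-alikes from the thing itself.
- models.masks_of(picture, query): "mask" (480x640 bool, what is visible of it) and "xy" ([column, row] in pixels, amid what is visible of it).
- models.tip_of(picture, query): "xy" ([column, row] in pixels: a listed point, or the origin of a listed thing).
The state is a dict: "time": time; "joint_positions": joint angles; "qvel": joint speeds; "joint_torque": joint torques, N m; "tool_pos": TCP position; "ee_rot": TCP orientation; "wrist_force": force on the tool from outside, world axes, zero at the start; "wrist_torque": the same for the moment, N m; "width": finger opening in m; "finger_force": force on a finger pad.
Only numpy, scipy, OpenCV 4.12 (cv2) and the standard library are available. Lean on these libraries where they do the work, as an engineer would, in place of code of your own. Each camera call takes 0.05 s, during which the arm holds its last target. There are 200 camera calls.

### The job

One of the four glaze jars in the wooden caddy was put away with its screw lid loose: leaving the jars in their cells, grip the lids in turn and give each a gentle unscrewing twist, easing off as soon as one resists firmly (a tight lid must not be forced or turned), until one gives easily; turn that one about a twentieth of a turn to be sure, without unscrewing it. Then take that jar by its square body, not by the loose lid, lift it out and stand it gently, upright, in the shallow grey tray, where it will be thinned. Leave the other three jars in their cells and do not disturb the bowl, brush pot or wooden paddle.

Things in the scene. Friction and masses are not known exactly. Their poses are not given: they have to be found in the camera images.
- caddy: Fixed plywood jar caddy, 79 (x) x 309 (y) mm; origin: centre of its underside. Four 59 mm square cells in a row along its y (centres -105, -35, 35, 105 mm), base 6 mm, walls 40 mm high; the two slotted ends rise to 66 mm. A jar stands in each cell, square to it, with 2.5 mm play a side: it can turn about 0.1 rad before the walls stop it. Lids are best gripped across the row.
- jar_a: Square white plastic glaze jar, full, about 0.35 kg, body 54 x 54 mm and 72 mm high, round neck to 78 mm, 100 mm high with its lid. Origin at the centre of its underside, z up, x and y square to its side faces. The four jars look alike; any of them may be the one with the loose lid.
- lid_a: Round black ribbed screw lid of jar_a, 48 mm diameter, 22 mm high. Origin on its axis, at its underside (78 mm above the jar's underside); z up. Unscrews anticlockwise seen from above; held by friction alone, it stays where it is left. A loose lid turns at under 0.2 N m, a sound one holds past 1 N m; 0.3 to 0.5 N m is trial enough.
- jar_b: Square white plastic glaze jar, full, about 0.35 kg, body 54 x 54 mm and 72 mm high, round neck to 78 mm, 100 mm high with its lid. Origin at the centre of its underside, z up, x and y square to its side faces. The four jars look alike; any of them may be the one with the loose lid.
- lid_b: Round black ribbed screw lid of jar_b, 48 mm diameter, 22 mm high. Origin on its axis, at its underside (78 mm above the jar's underside); z up. Unscrews anticlockwise seen from above; held by friction alone, it stays where it is left. A loose lid turns at under 0.2 N m, a sound one holds past 1 N m; 0.3 to 0.5 N m is trial enough.
- jar_c: Square white plastic glaze jar, full, about 0.35 kg, body 54 x 54 mm and 72 mm high, round neck to 78 mm, 100 mm high with its lid. Origin at the centre of its underside, z up, x and y square to its side faces. The four jars look alike; any of them may be the one with the loose lid.
- lid_c: Round black ribbed screw lid of jar_c, 48 mm diameter, 22 mm high. Origin on its axis, at its underside (78 mm above the jar's underside); z up. Unscrews anticlockwise seen from above; held by friction alone, it stays where it is left. A loose lid turns at under 0.2 N m, a sound one holds past 1 N m; 0.3 to 0.5 N m is trial enough.
- jar_d: Square white plastic glaze jar, full, about 0.35 kg, body 54 x 54 mm and 72 mm high, round neck to 78 mm, 100 mm high with its lid. Origin at the centre of its underside, z up, x and y square to its side faces. The four jars look alike; any of them may be the one with the loose lid.
- lid_d: Round black ribbed screw lid of jar_d, 48 mm diameter, 22 mm high. Origin on its axis, at its underside (78 mm above the jar's underside); z up. Unscrews anticlockwise seen from above; held by friction alone, it stays where it is left. A loose lid turns at under 0.2 N m, a sound one holds past 1 N m; 0.3 to 0.5 N m is trial enough.
- tray: Shallow grey plastic tray, fixed to the table, 170 (its x) x 200 (its y) mm, 30 mm high, walls and floor 4 mm thick, empty. Origin at the centre of its underside, z up.
- bowl: Unglazed cream bowl, 124 mm across, 58 mm high, loose. Origin at the centre of its underside. Bystander.
- brush_pot: White ceramic pot with three brushes, 72 mm across, pot 95 mm and brushes about 200 mm high, loose. Origin at the centre of its underside. Bystander.
- paddle: Flat wooden beating paddle lying on the table, 50 x 110 mm blade (origin at the centre of its underside), handle 22 mm wide along its +y to 150 mm, 14 mm thick, loose. Bystander.
Not all that is in view belongs to the job. What is shaped like the jar_c but purple or yellow is not meant.

How it is judged:
On the way, in this order (a step that is already met when the one before it is completed fails the run):
1. a lid has given under a twist (turned at least 0.12 rad on its jar) while its jar stands in its cell (((angle between the x axis of lid_a and the x axis of jar_a, either way round above 0.12 rad and z of jar_a in the frame of caddy below 0.012 m) or (angle between the x axis of lid_b and the x axis of jar_b, either way round above 0.12 rad and z of jar_b in the frame of caddy below 0.012 m) or (angle between the x axis of lid_c and the x axis of jar_c, either way round above 0.12 rad and z of jar_c in the frame of caddy below 0.012 m) or (angle between the x axis of lid_d and the x axis of jar_d, either way round above 0.12 rad and z of jar_d in the frame of caddy below 0.012 m))), for 0.1 s.
2. the jar whose lid gave is lifted clear of the caddy's walls, with the fingers off its lid (((angle between the x axis of lid_a and the x axis of jar_a, either way round above 0.12 rad and z of jar_a in the frame of caddy above 0.042 m and contact force between the fingers and lid_a below 1 N) or (angle between the x axis of lid_b and the x axis of jar_b, either way round above 0.12 rad and z of jar_b in the frame of caddy above 0.042 m and contact force between the fingers and lid_b below 1 N) or (angle between the x axis of lid_c and the x axis of jar_c, either way round above 0.12 rad and z of jar_c in the frame of caddy above 0.042 m and contact force between the fingers and lid_c below 1 N) or (angle between the x axis of lid_d and the x axis of jar_d, either way round above 0.12 rad and z of jar_d in the frame of caddy above 0.042 m and contact force between the fingers and lid_d below 1 N))), for 0.1 s.
At the end, for the whole second after the job is handed in: The jar whose lid gave stands upright (0.08 rad) at rest on the tray's floor, its lid turned 0.12 to 1 rad; the other jars stand upright in their cells within 15 mm of their start, lids turned under 0.1 rad; bowl, pot and paddle are within 30 mm of their start (((x of jar_a in the frame of tray between -0.06 and 0.06 m and y of jar_a in the frame of tray between -0.075 and 0.075 m and z of jar_a in the frame of tray below 0.01 m and angle between jar_a's own z axis and vertical below 0.08 rad and linear speed of jar_a below 0.01 m/s and angle between the x axis of lid_a and the x axis of jar_a, either way round between 0.12 and 1 rad and distance of each of jar_b, jar_c, jar_d from where it was at the start of the episode below 0.015 m and angle between each of jar_b, jar_c, jar_d's own z axis and vertical below 0.1 rad and angle between the x axis of lid_b and the x axis of jar_b, either way round below 0.1 rad and angle between the x axis of lid_c and the x axis of jar_c, either way round below 0.1 rad and angle between the x axis of lid_d and the x axis of jar_d, either way round below 0.1 rad) or (x of jar_b in the frame of tray between -0.06 and 0.06 m and y of jar_b in the frame of tray between -0.075 and 0.075 m and z of jar_b in the frame of tray below 0.01 m and angle between jar_b's own z axis and vertical below 0.08 rad and linear speed of jar_b below 0.01 m/s and angle between the x axis of lid_b and the x axis of jar_b, either way round between 0.12 and 1 rad and distance of each of jar_a, jar_c, jar_d from where it was at the start of the episode below 0.015 m and angle between each of jar_a, jar_c, jar_d's own z axis and vertical below 0.1 rad and angle between the x axis of lid_a and the x axis of jar_a, either way round below 0.1 rad and angle between the x axis of lid_c and the x axis of jar_c, either way round below 0.1 rad and angle between the x axis of lid_d and the x axis of jar_d, either way round below 0.1 rad) or (x of jar_c in the frame of tray between -0.06 and 0.06 m and y of jar_c in the frame of tray between -0.075 and 0.075 m and z of jar_c in the frame of tray below 0.01 m and angle between jar_c's own z axis and vertical below 0.08 rad and linear speed of jar_c below 0.01 m/s and angle between the x axis of lid_c and the x axis of jar_c, either way round between 0.12 and 1 rad and distance of each of jar_a, jar_b, jar_d from where it was at the start of the episode below 0.015 m and angle between each of jar_a, jar_b, jar_d's own z axis and vertical below 0.1 rad and angle between the x axis of lid_a and the x axis of jar_a, either way round below 0.1 rad and angle between the x axis of lid_b and the x axis of jar_b, either way round below 0.1 rad and angle between the x axis of lid_d and the x axis of jar_d, either way round below 0.1 rad) or (x of jar_d in the frame of tray between -0.06 and 0.06 m and y of jar_d in the frame of tray between -0.075 and 0.075 m and z of jar_d in the frame of tray below 0.01 m and angle between jar_d's own z axis and vertical below 0.08 rad and linear speed of jar_d below 0.01 m/s and angle between the x axis of lid_d and the x axis of jar_d, either way round between 0.12 and 1 rad and distance of each of jar_a, jar_b, jar_c from where it was at the start of the episode below 0.015 m and angle between each of jar_a, jar_b, jar_c's own z axis and vertical below 0.1 rad and angle between the x axis of lid_a and the x axis of jar_a, either way round below 0.1 rad and angle between the x axis of lid_b and the x axis of jar_b, either way round below 0.1 rad and angle between the x axis of lid_c and the x axis of jar_c, either way round below 0.1 rad)) and distance of each of bowl, brush_pot, paddle from where it was at the start of the episode below 0.03 m); the robot touches nothing.
It fails at once if a jar is twisted or shoved against its cell with more than 45 N, as when a tight lid is forced (contact force between any of jar_a, jar_b, jar_c, jar_d and caddy above 45 N).
It fails at once if more than one lid is turned more than 0.1 rad, or a lid is unscrewed (more than 1 rad) ((angle between the x axis of lid_a and the x axis of jar_a, either way round above 0.1 rad and angle between the x axis of lid_b and the x axis of jar_b, either way round above 0.1 rad) or (angle between the x axis of lid_a and the x axis of jar_a, either way round above 0.1 rad and angle between the x axis of lid_c and the x axis of jar_c, either way round above 0.1 rad) or (angle between the x axis of lid_a and the x axis of jar_a, either way round above 0.1 rad and angle between the x axis of lid_d and the x axis of jar_d, either way round above 0.1 rad) or (angle between the x axis of lid_b and the x axis of jar_b, either way round above 0.1 rad and angle between the x axis of lid_c and the x axis of jar_c, either way round above 0.1 rad) or (angle between the x axis of lid_b and the x axis of jar_b, either way round above 0.1 rad and angle between the x axis of lid_d and the x axis of jar_d, either way round above 0.1 rad) or (angle between the x axis of lid_c and the x axis of jar_c, either way round above 0.1 rad and angle between the x axis of lid_d and the x axis of jar_d, either way round above 0.1 rad) or angle between the x axis of lid_a and the x axis of jar_a, either way round above 1 rad or angle between the x axis of lid_b and the x axis of jar_b, either way round above 1 rad or angle between the x axis of lid_c and the x axis of jar_c, either way round above 1 rad or angle between the x axis of lid_d and the x axis of jar_d, either way round above 1 rad).
It fails at once if a jar is carried by its lid ((z of jar_a in the frame of caddy above 0.02 m and contact force between the fingers and lid_a above 2 N) or (z of jar_b in the frame of caddy above 0.02 m and contact force between the fingers and lid_b above 2 N) or (z of jar_c in the frame of caddy above 0.02 m and contact force between the fingers and lid_c above 2 N) or (z of jar_d in the frame of caddy above 0.02 m and contact force between the fingers and lid_d above 2 N)).
It fails at once if a jar is banged down in the tray (more than 60 N) (contact force between any of jar_a, jar_b, jar_c, jar_d and tray above 60 N).
It fails at once if bowl, brush pot or paddle moved more than 30 mm (distance of any of bowl, brush_pot, paddle from where it was at the start of the episode above 0.03 m).
It also fails if it takes over 72 s, if anything falls off the work surface, if the arm or the gripper's body presses on something with over 40 N, if the wrist force passes 120 N, or if a joint passes its speed limit or range.

## Working session

There is one attempt and no reset: what is moved stays moved. The work goes in short steps, Python scripts to look and compute and a tool call to move; the robot and the scene stay as the last step left them, time stands still between calls to the robot, and variables do not carry over. Pictures are saved under pics/ and viewed, at most 10 in all, crops included, and the job is handed in when it is done.

Besides the shell and the picture viewer there is one more tool, called in YAML: its name, and indented under it one key for each argument. step_arm: Moves the arm, as the interface text tells. Its arguments: {"type":"object","properties":{"commands":{"type":"array"}},"required":["commands"]}

```bash
mkdir -p pics
cat > h.py <<'E'
import numpy as np, cv2
from bench import robot, eyes, models
def ray(s,xy,z):
    K=np.array(s["camera_matrix"]);R=np.array(s["rotation"]);e=np.array(s["eye"])
    d=np.linalg.inv(K)@[xy[0],xy[1],1]; d=R@(d*[1,-1,-1]); t=(z-e[2])/d[2]; return e+t*d
def proj(s,p):
    K=np.array(s["camera_matrix"]);R=np.array(s["rotation"]);e=np.array(s["eye"])
    c=R.T@(np.array(p)-e); c=c*[1,-1,-1]; q=K@c; return q[:2]/q[2]
def save(s,n): cv2.imwrite("pics/"+n,s["color"][:,:,::-1])
E
python3 - <<'E'
from h import *
np.set_printoptions(precision=3,suppress=True)
for n in("top","side"):
    s=eyes.snapshot(n);save(s,n+"1.png");print(n,s["eye"],[k for k in s])
    for q,z in(("jar_a",0.006),("lid_a",0.1),("caddy",0.05),("tray",0.03),("bowl",0.05),("brush_pot",0.09),("paddle",.014)):
        for m in models.masks_of(s,q):
            if m["confidence"]>.2: print(q,round(m["confidence"],2),np.array(m["xy"]),ray(s,m["xy"],z),m["mask"].sum())
print(robot.get_obs())
E
```

```text
top [0.317 0.003 1.221] ['color', 'camera_matrix', 'eye', 'rotation', 'shot']Traceback (most recent call last):
  File "<stdin>", line 7, in <module>
  File "h.py", line 5, in ray
    d=np.linalg.inv(K)@[xy[0],xy[1],1]; d=R@(d*[1,-1,-1]); t=(z-e[2])/d[2]; return e+t*d
                                                                      ~^^^
IndexError: invalid index to scalar variable.
```

```bash
sed -i 's/R=np.array(s\["rotation"\])/R=rot(s)/' h.py
cat >> h.py <<'E'
from scipy.spatial.transform import Rotation as Ro
def rot(s):
    r=np.array(s["rotation"])
    return r if r.shape==(3,3) else (Ro.from_euler("xyz",r) if r.size==3 else Ro.from_quat(r)).as_matrix()
E
python3 - <<'E'
from h import *
np.set_printoptions(precision=3,suppress=True)
for n in("top","side"):
    s=eyes.snapshot(n);save(s,n+"1.png");print(n,s["eye"],s["rotation"],s["camera_matrix"])
    for q,z in(("jar_a",0.006),("lid_a",0.1),("caddy",0.05),("tray",0.03),("bowl",0.05),("brush_pot",0.09),("paddle",.014)):
        for m in models.masks_of(s,q):
            if m["confidence"]>.2: print(q,round(m["confidence"],2),np.array(m["xy"]),ray(s,m["xy"],z),m["mask"].sum())
print(robot.get_obs())
E
```

```text
top [0.317 0.003 1.221] [ 0.202 -0.006 -1.575] [[555.488   0.    317.011]
 [  0.    555.488 233.705]
 [  0.      0.      1.   ]]
jar_a 0.9 [410.4 230.2] [ 0.573 -0.214  0.006] 851
jar_a 0.9 [360. 340.] [ 0.333 -0.097  0.006] 770
jar_a 0.82 [418.8 290.2] [ 0.439 -0.228  0.006] 857
jar_a 0.75 [448.1 224. ] [ 0.587 -0.3    0.006] 871
jar_a 0.72 [263.7 181.2] [0.688 0.115 0.006] 831
jar_a 0.69 [346.1 281.1] [ 0.46  -0.069  0.006] 724
jar_a 0.66 [382.9 228.9] [ 0.577 -0.153  0.006] 789
jar_a 0.61 [351.  231.6] [ 0.571 -0.081  0.006] 757
lid_a 0.85 [419.7 223. ] [ 0.569 -0.217  0.1  ] 429
lid_a 0.84 [362.9 339.7] [ 0.332 -0.095  0.1  ] 436
lid_a 0.8 [418.1 287.1] [ 0.436 -0.209  0.1  ] 467
lid_a 0.72 [386.1 225.5] [ 0.564 -0.148  0.1  ] 440
lid_a 0.68 [350. 228.] [ 0.559 -0.073  0.1  ] 477
lid_a 0.6 [448.9 222.1] [ 0.571 -0.278  0.1  ] 476
lid_a 0.6 [261.6 176.4] [0.67  0.111 0.1  ] 444
lid_a 0.56 [350.  283.4] [ 0.444 -0.071  0.1  ] 485
caddy 0.61 [395.6 243.4] [ 0.535 -0.174  0.05 ] 2165
tray 0.61 [251.1 266.1] [0.49  0.137 0.03 ] 7403
bowl 0.75 [424.7 144.6] [ 0.759 -0.246  0.05 ] 2282

[... 1090 characters left out ...]
1] [ 0.532 -0.065  0.05 ] 3010
tray 0.96 [306.7 352.2] [0.489 0.157 0.03 ] 14763
bowl 0.94 [297.4 131.7] [ 0.75  -0.237  0.05 ] 2325
paddle 0.64 [220.8 219.5] [0.765 0.003 0.014] 1923
paddle 0.38 [354.4 231.3] [ 0.543 -0.095  0.014] 2977
{'time': 0.9, 'joint_positions': array([ 1.133,  0.087,  1.371, -0.   ,  1.684, -0.103]), 'qvel': array([ 0.001,  0.   , -0.001,  0.001, -0.   ,  0.001]), 'joint_torque': array([ -0.   , -34.003, -30.26 ,   0.072,   0.023,   0.   ]), 'tool_pos': array([0.181, 0.519, 0.405]), 'ee_rot': array([3.142, 0.   , 2.807]), 'wrist_force': array([-0.299, -0.322,  0.441]), 'wrist_torque': array([-0.006,  0.005, -0.018]), 'finger_force': 0.0, 'width': 0.0940428012470065}
```

View pics/top1.png

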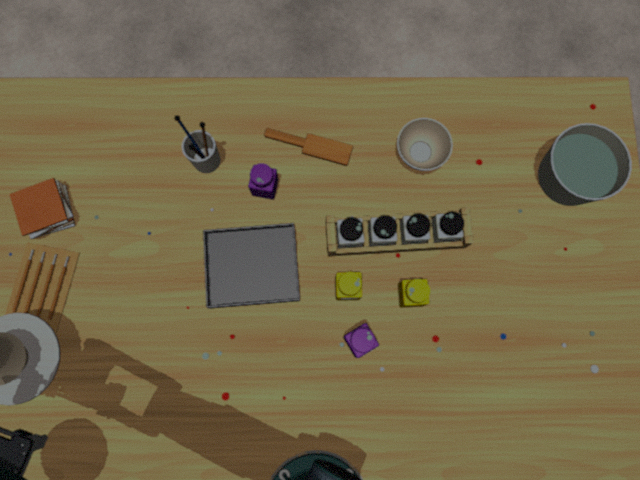

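View pics/side1.png

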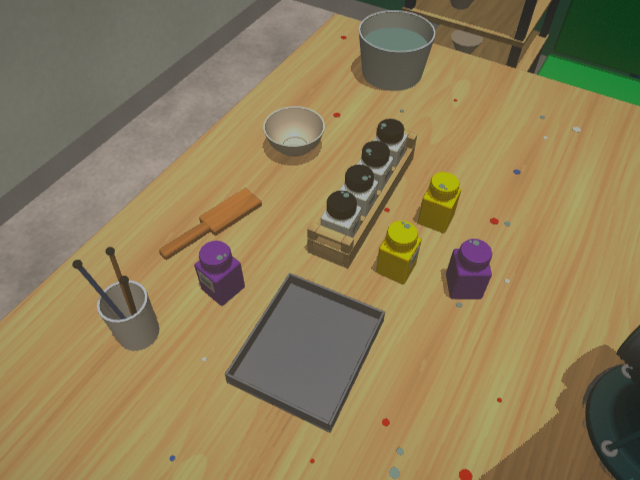

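Candidates in the top view are four white jars with black lids at (351,229), (384,228), (418,226) and (451,223). The yellow look-alikes are at (348,285) and (415,292), and the purple ones at (263,180) and (361,339). I choose the four black-lidded white jars in the caddy. The tray is at (251,266), the bowl at (425,145), the pot at (201,150) and the paddle at (318,145).

```bash
cat > fit.py <<'E'
from h import *
from scipy.optimize import least_squares
np.set_printoptions(precision=4,suppress=True)
def sil(s,p,zb=.084,h=.022,r=.024):
    a=np.linspace(0,2*np.pi,40)
    P=[proj(s,[p[0]+r*np.cos(t),p[1]+r*np.sin(t),z]) for t in a for z in(zb,zb+h)]
    hl=cv2.convexHull(np.array(P,np.float32)); m=cv2.moments(hl); return np.array([m["m10"],m["m01"]])/m["m00"]
def lids(approx,names=("top","side"),zb=.084):
    obs=[]
    for n in names:
        s=eyes.snapshot(n)
        for m in models.masks_of(s,"lid_a"):
            if m["confidence"]<.3: continue
            ys,xs=np.nonzero(m["mask"]); c=np.array([xs.mean(),ys.mean()])
            d=[np.linalg.norm(sil(s,a,zb)-c) for a in approx]; i=int(np.argmin(d))
            if d[i]<9: obs.append((i,n,s,c))
    out=[]
    for i,a in enumerate(approx):
        e={}
        for n in names:
            o=[x for x in obs if x[0]==i and x[1]==n]
            if o: e[n]=least_squares(lambda p:sil(o[0][2],p,zb)-o[0][3],a[:2]).x
        out.append(e)
    return out
if __name__=="__main__":
    ap=[(.56,-.071),(.563,-.143),(.567,-.211),(.571,-.278)]
    L=lids(ap)
    for e in L: print(e)
    s=eyes.snapshot("top");im=s["color"][195:260,315:480,::-1];cv2.imwrite("pics/crop.png",cv2.resize(im,None,fx=4,fy=4,interpolation=cv2.INTER_CUBIC))
    for n in("top","side"):
        s=eyes.snapshot(n)
        for q,z in(("tray",0),("caddy",0)):
            for m in models.tip_of(s,q): print(n,q,m["confidence"],ray(s,m["xy"],z))
            m=models.masks_of(s,q)[0]["mask"].astype(np.uint8)
            c=max(cv2.findContours(m,0,1)[0],key=cv2.contourArea)
            b=cv2.approxPolyDP(c,.04*cv2.arcLength(c,True),True)[:,0]
            print(n,q,[ray(s,p,.03 if q=="tray" else .05)[:2] for p in b])
E
python3 fit.py
```

```text
{'top': array([ 0.5582, -0.0761]), 'side': array([ 0.5607, -0.0732])}
{'top': array([ 0.5627, -0.1464]), 'side': array([ 0.5649, -0.143 ])}
{'top': array([ 0.5662, -0.2156]), 'side': array([ 0.5683, -0.2122])}
{'top': array([ 0.5709, -0.2852]), 'side': array([ 0.5727, -0.2813])}
top tray 0.64 [0.5009 0.1427 0.    ]
top tray [array([0.583 , 0.0451]), array([0.57  , 0.2376]), array([0.4047, 0.2295]), array([0.4167, 0.0359])]
top caddy 0.83 [ 0.5594 -0.1786  0.    ]
top caddy 0.64 [ 0.5707 -0.0765  0.    ]
top caddy [array([ 0.6087, -0.338 ]), array([ 0.5276, -0.1207]), array([ 0.5959, -0.0876]), array([ 0.5255, -0.0842]), array([ 0.5983, -0.027 ]), array([ 0.5105, -0.0285]), array([ 0.527 , -0.3267])]
side tray 0.93 [0.4963 0.1414 0.    ]
side tray [array([0.5885, 0.0497]), array([0.5687, 0.2516]), array([0.4004, 0.2423]), array([0.4188, 0.038 ])]
side caddy 0.68 [ 0.5752 -0.1822  0.    ]
side caddy 0.61 [ 0.765  -0.0294  0.    ]
side caddy [array([ 0.5446, -0.3465]), array([ 0.5263, -0.0615]), array([ 0.6028, -0.0446]), array([0.5706, 0.0089]), array([0.5045, 0.0029])]
```

View pics/crop.png

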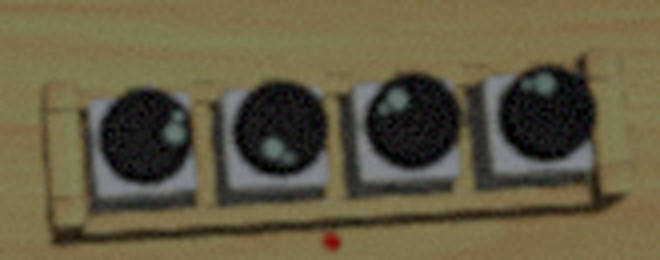

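The crop confirms four black lids on white jars. I'll move above the first.

step_arm:
  commands:
    - [[-39.5, -31.2, 0, 0, 0, 0, 94], [-39.5, -31.2, 0, 0, 0, 0, 94], [-39.5, -31.2, 0, 0, 0, 0, 94], [-39.5, -31.2, 0, 0, 0, 0, 94], [-39.5, -31.2, 0, 0, 0, 0, 94], [-39.5, -31.2, 0, 0, 0, 0, 94], [-39.5, -31.2, 0, 0, 0, 0, 94], [-39.5, -31.2, 0, 0, 0, 0, 94], [-39.5, -31.2, 0, 0, 0, 0, 94], [-39.5, -31.2, 0, 0, 0, 0, 94], [-39.5, -31.2, 0, 0, 0, 0, 94], [-39.5, -31.2, 0, 0, 0, 0, 94], [-39.5, -31.2, 0, 0, 0, 0, 94], [-39.5, -31.2, 0, 0, 0, 0, 94], [0, 0, 0, 0, 0, 0.185, 94], [0, 0, 0, 0, 0, 0.185, 94], [0, 0, 0, 0, 0, 0.185, 94], [0, 0, 0, 0, 0, 0.185, 94], [0, 0, 0, 0, 0, 0.185, 94], [0, 0, 0, 0, 0, 0.185, 94]]

```text
time: 4.15
tool_pos: [0.5595, -0.0748, 0.4047]
ee_rot: [3.142, -0.0, 1.691]
wrist_force: [-0.6, 0.5, 0.1]
width: 0.094
finger_force: 0.0
```

step_arm:
  commands:
    - [[0, 0, 35, 0, 0, 0.062, 94], [0, 0, 35, 0, 0, 0, 94], [0, 0, 0, 0, 0, 0, 94]]

```text
time: 4.53
tool_pos: [0.5587, -0.0746, 0.3312]
ee_rot: [-3.135, -0.002, 1.635]
wrist_force: [0.4, 1.3, 0.0]
width: 0.0936
finger_force: 0.0
```

Run:
```python
from h import *
s=eyes.snapshot("side")
im=s["color"][:,:,::-1].copy()
for y in(.047,-.047): 
    p=proj(s,[.5595+y,-.0748,.136]);print(p);cv2.circle(im,tuple(int(v) for v in p),2,(0,0,255),-1)
cv2.imwrite("pics/s2.png",cv2.resize(im[80:300,220:480],None,fx=3,fy=2.7))
print(robot.get_obs())
```

```text
[317.99677826 176.68925773]
[369.49074206 198.24514899]
{'time': 4.575, 'joint_positions': array([-2.33374184e-01,  1.43912643e-01,  1.44907524e+00,  5.79854817e-05,
        1.55137184e+00, -2.97384773e-01]), 'qvel': array([-0.00064447, -0.02494317, -0.05897906,  0.00213859, -0.00205378,
        0.00132329]), 'joint_torque': array([-4.06995401e-03, -3.44058359e+01, -2.82087439e+01,  6.17330242e-02,
        5.98487165e-02, -1.19730576e-03]), 'tool_pos': array([ 0.55928968, -0.07476004,  0.33375838]), 'ee_rot': array([-3.13896403e+00, -8.66233348e-04,  1.63480457e+00]), 'wrist_force': array([0.54099439, 0.43982662, 1.19350954]), 'wrist_torque': array([-0.12686465,  0.11569908,  0.00927632]), 'finger_force': 0.0, 'width': 0.09410418922033474}
```

View pics/s2.png

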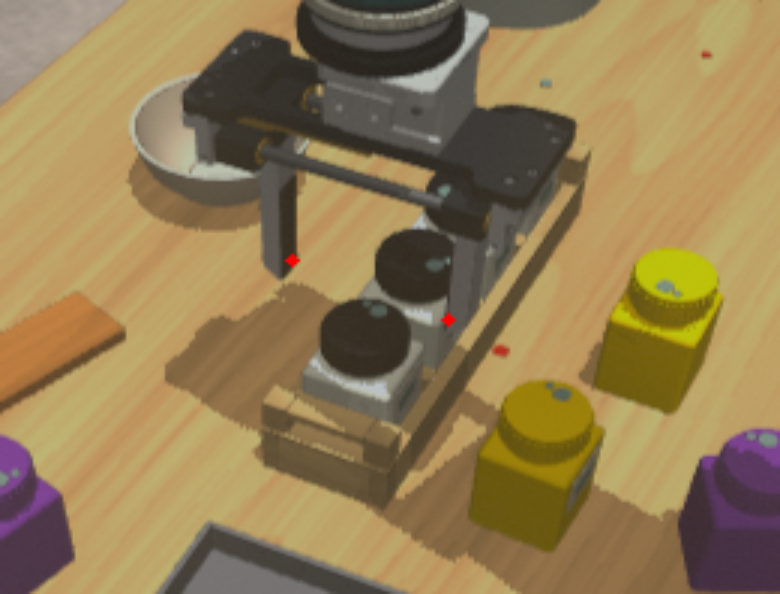

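The open fingers at (290,260) and (450,320) in the crop straddle lid 1 across the row, and the predicted red dots match. I'll descend and grip.

step_arm:
  commands:
    - [[0, 0, 25, 0, 0, 0, 94], [0, 0, 25, 0, 0, 0, 94], [0, 0, 0, 0, 0, 0, 60], [0, 0, 0, 0, 0, 0, 56], [0, 0, 0, 0, 0, 0, 44], [0, 0, 0, 0, 0, 0, 44], [0, 0, 0, 0, 0, 0, 44], [0, 0, 0, 0, 0, 0, 44]]

```text
time: 5.58
tool_pos: [0.5593, -0.0748, 0.2852]
ee_rot: [-3.141, 0.0, 1.635]
wrist_force: [-2.7, 0.0, 3.6]
width: 0.0475
finger_force: 30.0
```

```bash
cat > st.py <<'E'
from bench import robot
o=robot.get_obs()
for k in("time","tool_pos","ee_rot","wrist_force","wrist_torque","width","finger_force"): 
    v=o[k]; print(k, v.round(4) if hasattr(v,"round") else v)
print(o["joint_positions"][5], o["joint_torque"].round(3))
E
python3 st.py
```

```text
time 5.575
tool_pos [ 0.5593 -0.0748  0.2852]
ee_rot [-3.1414e+00  2.0000e-04  1.6348e+00]
wrist_force [-2.6708  0.0274  3.613 ]
wrist_torque [-0.0687  0.4223 -0.0363]
width 0.04750799479288079
finger_force 29.99220371246338
-0.29736035230302965 [ 2.0800e-01 -3.4717e+01 -2.8376e+01  2.4700e-01 -5.6500e-01  4.0000e-03]
```

step_arm:
  commands:
    - [[0, 0, 0, 0, 0, -0.02, 44], [0, 0, 0, 0, 0, -0.02, 44], [0, 0, 0, 0, 0, -0.02, 44]]

```text
time: 5.95
tool_pos: [0.5597, -0.0751, 0.2851]
ee_rot: [3.141, 0.001, 1.696]
wrist_force: [-1.6, -1.9, 3.7]
width: 0.0472
finger_force: 30.0
```

```bash
python3 st.py
```

```text
time 5.95
tool_pos [ 0.5597 -0.0751  0.2851]
ee_rot [3.1407e+00 9.0000e-04 1.6958e+00]
wrist_force [-1.5644 -1.9043  3.7075]
wrist_torque [-0.4274  0.1901 -0.1482]
width 0.0472221706310139
finger_force 29.98977094888687
-0.35854823161414334 [ 1.1810e+00 -3.4241e+01 -2.7407e+01  6.9200e-01 -1.0100e-01  2.8000e-02]
```

step_arm:
  commands:
    - [[0, 0, 0, 0, 0, -0.02, 44], [0, 0, 0, 0, 0, -0.015, 44], [0, 0, 0, 0, 0, 0, 44]]

```text
time: 6.32
tool_pos: [0.5597, -0.075, 0.2851]
ee_rot: [3.141, 0.001, 1.73]
wrist_force: [-0.5, -2.4, 5.4]
width: 0.0475
finger_force: 30.0
```

```bash
python3 st.py
```

```text
time 6.325
tool_pos [ 0.5597 -0.075   0.2851]
ee_rot [3.1407e+00 7.0000e-04 1.7299e+00]
wrist_force [-0.5405 -2.3909  5.3877]
wrist_torque [-0.5426  0.1298 -0.0234]
width 0.0474540052971412
finger_force 29.991407990455627
-0.3926273631913335 [ 1.4460e+00 -3.3405e+01 -2.6591e+01  9.1300e-01 -1.0000e-03 -6.3000e-02]
```

step_arm:
  commands:
    - [[0, 0, 0, 0, 0, -0.01, 44], [0, 0, 0, 0, 0, -0.01, 44], [0, 0, 0, 0, 0, 0, 44]]

```text
time: 6.7
tool_pos: [0.5596, -0.0749, 0.2851]
ee_rot: [3.141, 0.001, 1.75]
wrist_force: [-1.5, -2.8, 5.1]
width: 0.0477
finger_force: 30.0
```

```bash
python3 st.py
```

```text
time 6.7
tool_pos [ 0.5596 -0.0749  0.2851]
ee_rot [3.1407e+00 7.0000e-04 1.7501e+00]
wrist_force [-1.4558 -2.7609  5.1315]
wrist_torque [-0.5613  0.0723 -0.0511]
width 0.047674636478662276
finger_force 29.991328418254852
-0.41272989211749683 [  1.573 -33.23  -26.403   0.967   0.037  -0.064]
```

step_arm:
  commands:
    - [[0, 0, 0, 0, 0, -0.01, 44], [0, 0, 0, 0, 0, -0.01, 44]]

```text
time: 6.95
tool_pos: [0.5596, -0.0749, 0.2851]
ee_rot: [3.141, 0.001, 1.77]
wrist_force: [0.2, -2.0, 5.4]
width: 0.0472
finger_force: 30.0
```

```bash
python3 st.py
```

```text
time 6.95
tool_pos [ 0.5596 -0.0749  0.2851]
ee_rot [3.1407e+00 7.0000e-04 1.7703e+00]
wrist_force [ 0.1863 -2.0474  5.358 ]
wrist_torque [-0.53    0.162  -0.1296]
width 0.047224716582810126
finger_force 29.991125464439392
-0.4329036809747908 [  1.629 -33.241 -26.403   0.958   0.047  -0.034]
```

step_arm:
  commands:
    - [[0, 0, 0, 0, 0, -0.01, 44], [0, 0, 0, 0, 0, -0.01, 44]]

```text
time: 7.2
tool_pos: [0.5596, -0.0749, 0.2851]
ee_rot: [3.141, 0.001, 1.79]
wrist_force: [-0.5, -2.9, 5.0]
width: 0.0472
finger_force: 30.0
```

```bash
python3 st.py
```

```text
time 7.2
tool_pos [ 0.5596 -0.0749  0.2851]
ee_rot [3.1407e+00 7.0000e-04 1.7903e+00]
wrist_force [-0.5171 -2.9239  4.9792]
wrist_torque [-0.547   0.146  -0.0905]
width 0.04717418503925957
finger_force 29.991145133972168
-0.4528838814036432 [  1.616 -33.241 -26.401   0.948   0.05   -0.034]
```

step_arm:
  commands:
    - [[0, 0, 0, 0, 0, -0.01, 44], [0, 0, 0, 0, 0, -0.01, 44], [0, 0, 0, 0, 0, -0.01, 44]]

```text
time: 7.58
tool_pos: [0.5596, -0.0749, 0.2851]
ee_rot: [3.141, 0.001, 1.82]
wrist_force: [-0.9, -3.3, 5.0]
width: 0.0476
finger_force: 30.0
```

```bash
python3 st.py
```

```text
time 7.575
tool_pos [ 0.5596 -0.0749  0.2851]
ee_rot [3.1408e+00 7.0000e-04 1.8203e+00]
wrist_force [-0.9396 -3.2621  5.048 ]
wrist_torque [-0.5688  0.0903 -0.1063]
width 0.04755885638839473
finger_force 29.99108612537384
-0.48290162031741213 [  1.603 -33.245 -26.396   0.934   0.056  -0.034]
```

step_arm:
  commands:
    - [[0, 0, 0, 0, 0, -0.015, 44], [0, 0, 0, 0, 0, -0.015, 44], [0, 0, 0, 0, 0, -0.015, 44]]

```text
time: 7.95
tool_pos: [0.5597, -0.0749, 0.2851]
ee_rot: [3.141, 0.001, 1.865]
wrist_force: [-0.6, -3.0, 3.8]
width: 0.0476
finger_force: 30.0
```

```bash
python3 st.py
```

```text
time 7.95
tool_pos [ 0.5597 -0.0749  0.2851]
ee_rot [3.1407e+00 7.0000e-04 1.8655e+00]
wrist_force [-0.6194 -3.0281  3.7867]
wrist_torque [-0.5342  0.1099 -0.0781]
width 0.04756372493209056
finger_force 29.991004765033722
-0.5280636115550951 [ 1.5720e+00 -3.3244e+01 -2.6392e+01  9.0800e-01  6.1000e-02 -2.0000e-03]
```

step_arm:
  commands:
    - [[0, 0, 0, 0, 0, -0.02, 44], [0, 0, 0, 0, 0, -0.02, 44], [0, 0, 0, 0, 0, -0.02, 44], [0, 0, 0, 0, 0, -0.02, 44], [0, 0, 0, 0, 0, -0.02, 44], [0, 0, 0, 0, 0, -0.02, 44], [0, 0, 0, 0, 0, 0, 44]]

```text
time: 8.82
tool_pos: [0.5597, -0.0748, 0.2851]
ee_rot: [3.141, 0.001, 1.985]
wrist_force: [-1.2, -2.0, 5.6]
width: 0.0475
finger_force: 30.0
```

```bash
python3 st.py
```

```text
time 8.825
tool_pos [ 0.5597 -0.0748  0.2851]
ee_rot [3.1407e+00 6.0000e-04 1.9853e+00]
wrist_force [-1.2011 -1.9735  5.6211]
wrist_torque [-0.5074  0.0424 -0.049 ]
width 0.04746858546922082
finger_force 29.991643130779266
-0.6478038355526115 [  1.401 -33.233 -26.38    0.844   0.057  -0.058]
```

step_arm:
  commands:
    - [[0, 0, 0, 0, 0, 0, 94], [0, 0, 0, 0, 0, 0, 94], [0, 0, 0, 0, 0, 0, 94], [0, 0, -30, 0, 0, 0, 94], [0, 0, -30, 0, 0, 0, 94], [0, 0, 0, 0, 0, 0.175, 94], [0, 0, 0, 0, 0, 0.175, 94], [50, 0, 0, 0, 0, 0, 94], [50, 0, 0, 0, 0, 0, 94], [50, 0, 0, 0, 0, 0, 94], [50, 0, 0, 0, 0, 0, 94], [0, 0, 0, 0, 0, 0, 94]]

```text
time: 10.32
tool_pos: [0.5461, 0.1279, 0.3443]
ee_rot: [-3.141, -0.001, 1.64]
wrist_force: [0.6, -0.0, 0.2]
width: 0.0939
finger_force: 0.0
```

```bash
python3 - <<'E'
from fit import *
ap=[(.56,-.075),(.563,-.143),(.567,-.213),(.571,-.283)]
for e in lids(ap): print(e)
a=cv2.imread("pics/top1.png")[195:260,315:480]
s=eyes.snapshot("top");b=s["color"][195:260,315:480,::-1]
cv2.imwrite("pics/c2.png",cv2.resize(np.vstack([a,b]),None,fx=4.5,fy=4.5,interpolation=cv2.INTER_CUBIC))
E
python3 st.py
```

```text
{'top': array([ 0.5593, -0.0762]), 'side': array([ 0.5645, -0.0789])}
{'top': array([ 0.5625, -0.1461]), 'side': array([ 0.5651, -0.1423])}
{'top': array([ 0.5661, -0.2155])}
{'top': array([ 0.5705, -0.2862])}
time 10.575
tool_pos [0.5469 0.1237 0.3445]
ee_rot [-3.1413e+00  2.0000e-04  1.6331e+00]
wrist_force [ 0.2748 -0.5538 -0.1821]
wrist_torque [-0.0721  0.0739  0.0017]
width 0.09396348252899704
finger_force 0.0
0.05903431850005646 [ 4.0400e-01 -3.5335e+01 -2.9752e+01  9.9000e-02  1.5000e-02 -3.0000e-03]
```

View pics/c2.png

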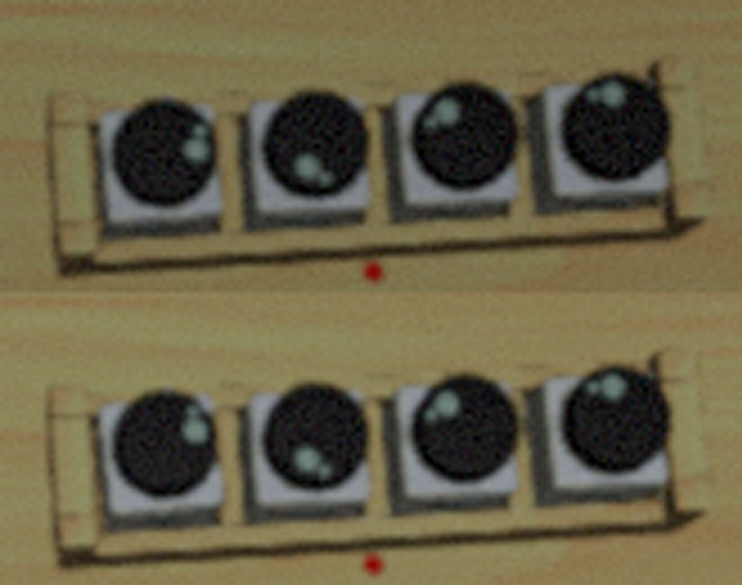

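Lid 1's paint dots have moved anticlockwise by about 0.35 rad. They were at (195,150) and are now at (195,430), against a lid centre of (163,443). The other lids and the jar bodies look unchanged. Next I'll grip jar 1 by its body.

step_arm:
  commands:
    - [[-50, 0, 0, 0, 0, 0, 94], [-50, 0, 0, 0, 0, 0, 94], [-50, 0, 0, 0, 0, 0, 94], [-49, 0, 0, 0, 0, 0, 94], [0, 0, 0, 0, 0, 0, 94], [0, 0, 30, 0, 0, 0, 94], [0, 0, 30, 0, 0, 0, 94], [0, 0, 25, 0, 0, 0, 94], [0, 0, 13, 0, 0, 0, 94], [0, 0, 0, 0, 0, 0, 66], [0, 0, 0, 0, 0, 0, 60], [0, 0, 0, 0, 0, 0, 50], [0, 0, 0, 0, 0, 0, 50], [0, 0, 0, 0, 0, 0, 50], [0, 0, 0, 0, 0, 0, 50]]

```text
time: 12.45
tool_pos: [0.5594, -0.0738, 0.2474]
ee_rot: [3.141, 0.0, 1.635]
wrist_force: [-1.8, 0.6, 4.5]
width: 0.0539
finger_force: 29.8
```

```bash
python3 st.py
```

```text
time 12.45
tool_pos [ 0.5594 -0.0738  0.2474]
ee_rot [3.1413e+00 1.0000e-04 1.6349e+00]
wrist_force [-1.8288  0.557   4.5032]
wrist_torque [-0.0389  0.5689  0.068 ]
width 0.053858280670240684
finger_force 29.786799252033234
-0.295668232388237 [ 2.1000e-02 -3.4441e+01 -2.7176e+01  1.8100e-01 -7.4500e-01  2.5000e-02]
```

step_arm:
  commands:
    - [[0, 0, -5, 0, 0, 0, 50], [0, 0, -10, 0, 0, 0, 50], [0, 0, -15, 0, 0, 0, 50], [0, 0, -15, 0, 0, 0, 50], [0, 0, -15, 0, 0, 0, 50], [0, 0, -15, 0, 0, 0, 50], [0, 0, -15, 0, 0, 0, 50], [0, 0, 0, 0, 0, 0, 50], [0, 0, 0, 0, 0, 0, 50]]

```text
time: 13.58
tool_pos: [0.5593, -0.0738, 0.3362]
ee_rot: [-3.141, -0.0, 1.635]
wrist_force: [0.0, -0.8, -4.1]
width: 0.054
finger_force: 29.8
```

```bash
python3 - <<'E'
from h import *
s=eyes.snapshot("side");cv2.imwrite("pics/s3.png",cv2.resize(s["color"][80:420,200:480,::-1],None,fx=1.7,fy=1.7))
E
python3 st.py
```

```text
time 13.625
tool_pos [ 0.5592 -0.0737  0.3358]
ee_rot [-3.1400e+00 -6.0000e-04  1.6348e+00]
wrist_force [ 0.0413  0.3764 -3.525 ]
wrist_torque [-0.0767  0.0532 -0.0135]
width 0.053582095656059814
finger_force 29.771108329296112
-0.2956413666002205 [ 5.0000e-03 -3.8509e+01 -3.2102e+01  6.5000e-02  2.4000e-02 -0.0000e+00]
```

View pics/s3.png

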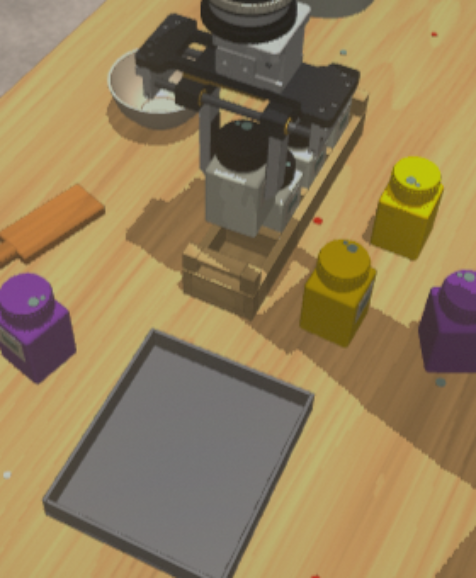

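The jar hangs upright, held by its body, at (235,190) in the crop. I'll carry it over the tray.

step_arm:
  commands:
    - [[14, -3.2, 0, 0, 0, 0, 50], [27, -6.2, 0, 0, 0, 0, 50], [27, -6.2, 0, 0, 0, 0, 50], [27, -6.2, 0, 0, 0, 0, 50], [27, -6.2, 0, 0, 0, 0, 50], [27, -6.2, 0, 0, 0, 0, 50], [27, -6.2, 0, 0, 0, 0, 50], [27, -6.2, 0, 0, 0, 0, 50], [15.4, -3.8, 0, 0, 0, 0, 50], [0, 0, 0, 0, 0, 0, 50], [0, 0, 20, 0, 0, 0, 50], [0, 0, 20, 0, 0, 0, 50], [0, 0, 20, 0, 0, 0, 50], [0, 0, 12, 0, 0, 0, 50], [0, 0, 8, 0, 0, 0, 50], [0, 0, 4, 0, 0, 0, 50], [0, 0, 0, 0, 0, 0, 50], [0, 0, 0, 0, 0, 0, 50]]

```text
time: 15.88
tool_pos: [0.4954, 0.141, 0.2534]
ee_rot: [3.14, -0.0, 1.635]
wrist_force: [0.0, -0.5, -4.5]
width: 0.0543
finger_force: 29.8
```

```bash
python3 st.py
```

```text
time 15.875
tool_pos [0.4954 0.141  0.2534]
ee_rot [ 3.1402e+00 -2.0000e-04  1.6348e+00]
wrist_force [ 0.0142 -0.5101 -4.507 ]
wrist_torque [-0.0584  0.0272  0.0012]
width 0.05426053325923879
finger_force 29.771165549755096
0.103151728857077 [-2.6000e-02 -3.3841e+01 -2.9805e+01  6.8000e-02  1.5000e-02 -1.0000e-03]
```

Bottom should be about 8 mm above the floor.

step_arm:
  commands:
    - [[0, 0, 2, 0, 0, 0, 50], [0, 0, 2, 0, 0, 0, 50], [0, 0, 1.5, 0, 0, 0, 50], [0, 0, 1, 0, 0, 0, 50], [0, 0, 0.5, 0, 0, 0, 50], [0, 0, 0, 0, 0, 0, 50]]

```text
time: 16.62
tool_pos: [0.4952, 0.1409, 0.2456]
ee_rot: [-3.142, -0.0, 1.635]
wrist_force: [-0.3, -0.0, -4.1]
width: 0.0543
finger_force: 29.8
```

step_arm:
  commands:
    - [[0, 0, 0.5, 0, 0, 0, 50], [0, 0, 0.5, 0, 0, 0, 50], [0, 0, 0, 0, 0, 0, 50]]

```text
time: 17.0
tool_pos: [0.4952, 0.141, 0.2454]
ee_rot: [3.141, -0.0, 1.635]
wrist_force: [-1.8, -0.7, 1.1]
width: 0.0544
finger_force: 29.8
```

step_arm:
  commands:
    - [[0, 0, 0, 0, 0, 0, 60], [0, 0, 0, 0, 0, 0, 94], [0, 0, 0, 0, 0, 0, 94], [0, 0, 0, 0, 0, 0, 94], [0, 0, -15, 0, 0, 0, 94], [0, 0, -30, 0, 0, 0, 94], [0, 0, -30, 0, 0, 0, 94], [0, 0, -40, 0, 0, 0, 94], [0, 0, -40, 0, 0, 0, 94], [0, 0, 0, 0, 0, 0, 94], [0, 0, 0, 0, 0, 0, 94]]

```text
time: 18.38
tool_pos: [0.495, 0.1409, 0.3994]
ee_rot: [-3.141, -0.0, 1.635]
wrist_force: [1.1, 0.2, 0.8]
width: 0.0941
finger_force: 0.0
```

```bash
python3 - <<'E'
from h import *
s=eyes.snapshot("side");save(s,"s4.png")
for m in models.tip_of(s,"jar_a"): print(m["confidence"],m["xy"],ray(s,m["xy"],.004))
E
python3 st.py
```

```text
0.95 [438.1, 218.8] [ 0.42847435 -0.20714876  0.004     ]
0.93 [391.8, 269.7] [ 0.45164439 -0.06018945  0.004     ]
0.77 [353.7, 212.4] [ 0.56963911 -0.14216134  0.004     ]
0.76 [383.3, 163.5] [ 0.58050688 -0.28751088  0.004     ]
0.75 [373.2, 185.6] [ 0.56992268 -0.22226474  0.004     ]
0.64 [305.6, 346.4] [0.50280648 0.13858433 0.004     ]
0.64 [222.2, 286.3] [0.68080476 0.11436158 0.004     ]
0.55 [460.2, 283.1] [ 0.3407522  -0.09354335  0.004     ]
time 18.475
tool_pos [0.4949 0.1409 0.398 ]
ee_rot [-3.1384e+00  2.0000e-04  1.6348e+00]
wrist_force [ 0.0115 -0.0831  0.1687]
wrist_torque [-0.0858  0.0631 -0.0353]
width 0.09359820808702073
finger_force 0.0
0.10311575264847683 [ 1.6000e-02 -3.1341e+01 -3.0787e+01  7.7000e-02  1.2000e-02  0.0000e+00]
```

View pics/s4.png

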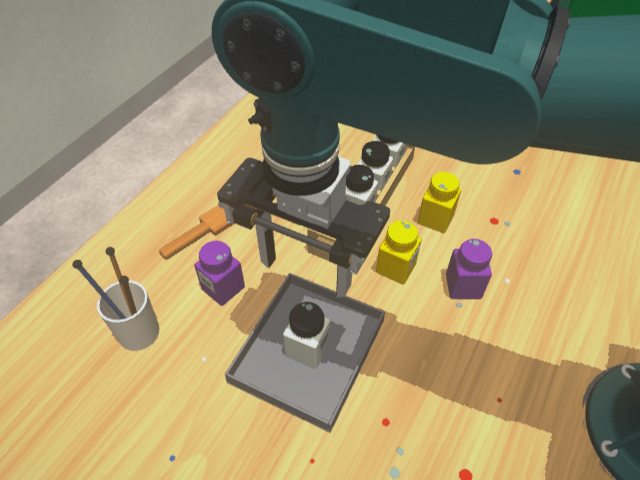

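The jar stands upright mid-tray at (306,335), the other three are still in the caddy, and the gripper is clear. Handing in.

```bash
python3 -c "
from bench import robot
print(robot.close_job())"
```

```text
the job is handed in; nothing more can be done
None
```

The loose lid was on the first jar I tried, the one nearest the tray; it gave easily, I turned it about 0.35 rad, and that jar now stands upright in the grey tray, so the other three lids were never tried; the job is handed in, verdict not shown.

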